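# Take the finished spring clip from the vise and hold it gaping over the card

## Robot

A 6-joint arm with a two-finger parallel gripper is mounted at the origin on the work surface. World frame = base frame: x ahead of the robot, y to its left, z up, the work surface at z = 0. Lengths are in m, angles in rad, forces in N, time in s.
With the tool pointing down it reaches from about 0.4 to 0.825 m from the base axis. Payload 7 kg.
Tool frame: the origin (TCP) lies between the finger pads; the fingertips stand 25 mm ahead of it and the grasp point (between the pads) lies 6 mm ahead of it; z points along the fingers, y is the line along which they close (so a half turn about z gives the same grasp; the last joint's range is limited). The gripper opens to 88 mm and grips with 3 to 60 N. Pads are 19 mm wide; open, the fingers measure 130 mm over their backs; the gripper's body (78 mm by 193 mm) begins 47 mm behind the grasp point.
Start: joints at [-1.003, 0.359, 0.012, 0, -1.224, -0.288], TCP at [0.186, -0.649, 0.252] pointing down, gripper open.
Joint ranges: [-3.07, 3.07], [-1.43, 2.12], [-1.02, 1.25], [-3.03, 1.67], [-3.05, -0], [-3.03, 3.03]. Speed limits (rad/s): [2.39, 2.39, 3.01, 3.14, 3.14, 3.14].

## Interface

Orientations are given as a rotation vector (axis times angle).
In Python, from workcell import ctrl gives the robot as it stands.
- The arm moves only by the tool move_arm, never from a script. Its argument "moves" is a list that holds one entry, the list of rows, each a list of 7 numbers: the shift along the world's x, y, z each as a share of 300 mm, from -1 to 1, then the turn, a rotation vector about the world's x, y, z each as a share of 0.1 rad, from -1 to 1, then the finger opening in mm, from 0 to 87.6. In form: [[[tx, ty, tz, wx, wy, wz, fingers], ...]]. A call has exactly 5 rows; each row shifts and turns the commanded pose from where the row before left it; what a row does not reach is not made up. A row lasts 1/12 s, in which the tool goes at most 41.7 mm and 7.16 degrees, less where a joint would pass 70% of its speed; a pose out of reach is approached as far as the arm can. A call with a number of a shift or a turn outside -1 to 1 is refused whole. A call with a gripper value outside its range is refused whole. The fingers move at their own pace and stop on an object; the grip force is fixed at half the most. Time passes only in rows, so rows that do not move let the fingers close, or fill a call up. It gives the time, the measured TCP pose, the force, the opening and the grip force at its end, in the units of the state.
- ctrl.sense(): the state, without advancing time (a new reading comes with each control period).
- ctrl.snapshot(name): name is "scene" or "top"; returns (picture, depth): 480x640x3 uint8, red, green, blue; 480x640 float32, m along the optical axis (not along the pixel's ray), 0 where there is no reading.
- ctrl.camera_params(name): a dict with "camera_matrix" (3x3 intrinsics, pixels), "R" (3x3) and "t" (3): a world point X has camera coordinates R X + t. Camera axes: x right, y down, z forward; pixel columns grow to the right and rows downward; lengths in m; the calibration is good to about 2 mm. A picture is of the moment at which its call begins. camera_params takes no time and is no camera call.
- ctrl.job_done(): hands the job in; it is judged then, once.
The state is a dict: "time": time; "q": joint angles; "qvel": joint speeds; "tau": joint torques, N m; "tool_pos": TCP position; "ee_rot": TCP orientation; "force": force on the tool from outside, world axes, zero at the start; "moment": the same for the moment, N m; "opening": finger opening in m; "gripper_force": force on a finger pad.
Only numpy, scipy, OpenCV 4.12 (cv2) and the standard library are available. Lean on these libraries where they do the work, as an engineer would, in place of code of your own. Each camera call takes 0.05 s, during which the arm holds its last target. There are 200 camera calls.

## Task

The glue on the wooden spring clip has set: slide the little desk vise's jaw fully open, then squeeze the clip's handles and lift it out. Carry it to the card standing in the wooden stand and hold it there upright, squeezed wide open, over the middle of the card's top edge, with one jaw reaching well over a centimetre down each side of the card and nothing of the clip touching the card. Finish while still holding it so: do not let the clip bite and do not let go; leave the vise open, and do not shift the card stand or the mug, jar, pencil box and lunchbox.

Things in the scene. Friction and masses are not known exactly. Their poses are not given: they have to be found in the camera images.
- vise: Small grey desk vise fixed to the trunk lid. Origin: on the lid straight below the thin fixed jaw plate; +y is the way the sliding jaw opens, z up. Bed 90 mm (x) by 195 mm (y -45 to +150), 25 mm high. The fixed jaw is a steel plate 60 mm along x, 5 mm thick, centred at y = 0, top at z = 53 mm. The clip bites this plate; one clip leg stands between plate and sliding jaw.
- vise_jaw (a joint): Travel of the vise's sliding jaw in m along the vise's +y: 0 shut against the clip, 0.045 fully open. About 3 N of friction; it stays where it is left. Starts at 0 to 0.002. The jaw is 60 mm wide (x), its top 48 mm above the lid.
- jaw_pull (a point): Centre of the top of the upright steel pull on the sliding jaw: a square post 16 by 16 mm, sides along the vise's x and y, free from 40 to 118 mm above the lid, 85 mm along +y from the plate when shut. Moves with the jaw. Pinch it across the vise's x (along y the clip's handle leaves little room for fingers), or push it.
- clip: Loose wooden spring clip, about 75 g, 40 mm wide, jaws down, handles up. Origin: middle of its hinge pin; x along the pin, y the way the handles are squeezed, z up. At the start axes as the vise's, pin 75 mm above the lid, up to 8 mm off the plate's middle along x. Handles end in round bars (radius 6 mm, along x) 45 mm above the pin, 20 mm out each side. Jaw tips 45 mm below the pin.
- clip_a (a joint): Opening angle in rad of the clip's lever on its +y side about the pin: 0 biting the 5 mm plate, -0.05 shut, 0.26 wide open at its stop. Sprung shut: squeezing the bars takes about 6 N at first, 11 N at the stop. Bars measure 52 mm over both at 0, about 29 mm at the stop; there each jaw tip has swung out 11 mm and the pin sunk 4 mm relative to the bars.
- clip_b (a joint): The same for the lever on the clip's -y side; normally both open alike.
- tip_a (a point): Inner lower edge of the +y jaw (middle of its width): 45 mm below the pin. Jaws are 8 mm thick at the tip (cork pad 16 mm high inside); above the pads the throat between the legs reaches up to the pin.
- tip_b (a point): The same point of the -y jaw.
- card_stand: Loose, heavy (0.8 kg) wooden stand 140 by 75 mm, 38 mm high at the slot, holding a stiff card upright: 110 mm wide along x, 3 mm thick along y, rising to 112 mm above the trunk lid. Origin: centre of the stand's underside; z up.
- card_edge (a point): Middle of the card's top edge, 112 mm above the trunk lid; x along the edge, y across the card, z up.
- mug: Red ceramic mug, 80 mm across, 90 mm high; leave alone. Origin: centre of underside.
- jar: Closed glass jar, 70 mm across, 100 mm high; leave alone. Origin: centre of underside.
- pencil_box: Wooden pencil box, 70 by 210 mm, 39 mm high; leave alone. Origin: centre of underside.
- lunchbox: Aluminium lunchbox, 114 by 164 mm, 59 mm high; leave alone. Origin: centre of underside.
Things that resemble listed ones, but are neither listed nor needed, are in the scene too. Leave any black or red look-alike of the clip alone. There is more than one size of the vise; the job needs the larger.

How it is judged:
On the way, in this order (a step that is already met when the one before it is completed fails the run):
1. the vise jaw is slid open while the clip still stands on the plate (value of joint vise_jaw above 0.035 m and distance of clip from where it was at the start of the episode below 0.015 m), for 0.2 s.
2. the clip is lifted clear of the vise in the fingers (z of clip in the frame of vise above 0.11 m and contact force between the fingers and clip above 1 N), for 0.2 s.
At the end, for the whole second after the job is handed in: Clip held (over 2 N), at rest, levers over 0.15 rad open, upright and along the card within 0.25 rad, within 20 mm of mid-edge, a tip each side 4 mm off mid-plane and 8 mm below the edge, under 0.3 N on the card; vise open over 35 mm; stand upright, within 15 mm (value of joint each of clip_a, clip_b above 0.15 rad and ((y of tip_a in the frame of card_edge above 0.004 m and y of tip_b in the frame of card_edge below -0.004 m) or (y of tip_b in the frame of card_edge above 0.004 m and y of tip_a in the frame of card_edge below -0.004 m)) and z of each of tip_a, tip_b in the frame of card_edge below -0.008 m and x of clip in the frame of card_edge between -0.02 and 0.02 m and angle between the x axis of clip and the x axis of card_stand, either way round below 0.25 rad and angle between clip's own z axis and vertical below 0.25 rad and contact force between clip and card_stand below 0.3 N and contact force between the fingers and clip above 2 N and linear speed of clip below 0.03 m/s and value of joint vise_jaw above 0.035 m and distance of card_stand from where it was at the start of the episode below 0.015 m and angle between card_stand's own z axis and vertical below 0.1 rad); the arm keeps its last pose, push and grip.
It fails at once if the card stand is shifted by more than 20 mm (distance of card_stand from where it was at the start of the episode above 0.02 m).
It fails at once if a bystander is shifted by more than 20 mm (distance of any of mug, jar, pencil_box, lunchbox from where it was at the start of the episode above 0.02 m).
It also fails if it takes over 56 s, if anything falls off the work surface, if the arm or the gripper's body presses on something with over 40 N, if the wrist force passes 120 N, or if a joint passes its speed limit or range.

## Working session

There is one attempt and no reset: what is moved stays moved. The work goes in short steps, Python scripts to look and compute and a tool call to move; the robot and the scene stay as the last step left them, time stands still between calls to the robot, and variables do not carry over. Pictures are saved under pics/ and viewed, at most 10 in all, crops included, and the job is handed in when it is done.

Besides the shell and the picture viewer there is one more tool, called after ">>>" in YAML: its name, and indented under it one key for each argument. move_arm: Moves the arm, as the interface text tells. Its arguments: {"type":"object","properties":{"moves":{"type":"array"}},"required":["moves"]}

```bash
mkdir -p pics; cat > h.py <<'E'
import numpy as np, cv2
from workcell import ctrl
def snap(n,f=None):
    p,d=ctrl.snapshot(n)
    if f: cv2.imwrite('pics/'+f,p[:,:,::-1])
    return p,d
def cloud(n,d):
    c=ctrl.camera_params(n);K=np.array(c['camera_matrix']);R=np.array(c['R']);t=np.array(c['t'])
    v,u=np.mgrid[:480,:640]
    P=np.stack([(u-K[0,2])/K[0,0]*d,(v-K[1,2])/K[1,1]*d,d],-1)
    W=(P-t)@R; W[d==0]=np.nan
    return W
E
python3 - <<'E'
from h import *
for n in('scene','top'):
    p,d=snap(n,n+'0.png');np.savez(n+'0.npz',p=p,d=d,W=cloud(n,d))
    c=ctrl.camera_params(n);print(n,-np.array(c['R']).T@c['t'],np.array(c['camera_matrix'])[0,0],(d==0).mean())
print(ctrl.sense())
E
```

```text
scene [ 1.00654822 -0.34898955  0.67766715] 483.10459722895723 0.00400390625
top [ 0.48699327 -0.01398232  1.02319634] 512.3512088378711 0.004091796875
{'time': 0.1, 'q': array([-1.00289456e+00,  3.59320216e-01,  1.11770015e-02, -3.19049147e-04,
       -1.22406498e+00, -2.88094037e-01]), 'qvel': array([ 0.00017824,  0.00042971,  0.00276609,  0.00067884,  0.00093123,
       -0.00033776]), 'tau': array([-2.95142898e-03, -5.84163702e+01,  2.93753368e+01,  7.01536596e+00,
        1.02256189e-02, -4.84033421e-05]), 'tool_pos': array([ 0.18629392, -0.64838964,  0.25072278]), 'ee_rot': array([ 4.37875838e-01, -3.11061044e+00, -2.21306764e-03]), 'force': array([ 0.32114324,  0.09002668, -0.11351252]), 'moment': array([-0.00097499,  0.00561696, -0.01227605]), 'gripper_force': 0.0, 'opening': 0.08778323716200065}
```

View pics/scene0.png

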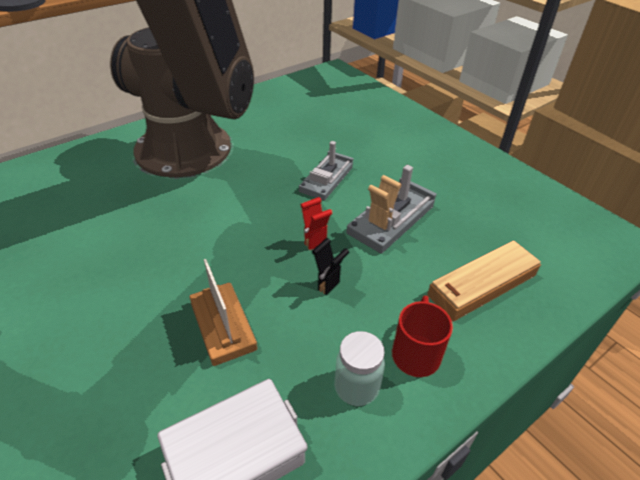

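View pics/top0.png

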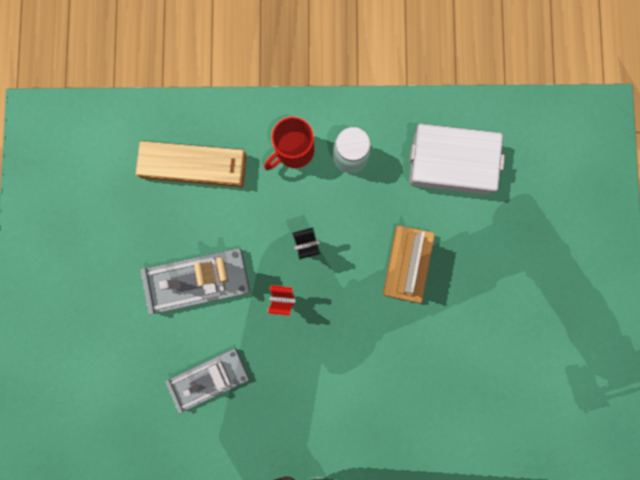

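The scene and top views show two vises. The large one is at top (195,280) with the wooden clip (210,272) and its pull at (165,285). The small one, with no clip, is at (207,380). The red (281,300) and black (306,243) clips are look-alikes. The card is at (415,263). I'll confirm this in a crop and measure.

```bash
python3 - <<'E'
from h import *
z=np.load('top0.npz');p,W=z['p'],z['W']
cv2.imwrite('pics/c1.png',cv2.resize(p[230:330,130:270,::-1],None,fx=5,fy=5,interpolation=2))
h=cv2.cvtColor(p,cv2.COLOR_RGB2HSV)
print('lid z',np.nanmedian(W[430:450,450:500,2]))
def rep(n,m):
    Q=W[m];Q=Q[~np.isnan(Q[:,0])]
    r=cv2.minAreaRect((Q[:,:2]*1000).astype(np.float32));b=cv2.boxPoints(r)
    print(n,len(Q),'mean',Q.mean(0).round(4),'rect',np.round(r[0],1),np.round(r[1],1),round(r[2],1),'zmax',Q[:,2].max().round(4))
box=lambda y0,y1,x0,x1:(np.indices((480,640))[0]>=y0)&(np.indices((480,640))[0]<y1)&(np.indices((480,640))[1]>=x0)&(np.indices((480,640))[1]<x1)
v=box(240,325,130,260);Z=W[:,:,2]
lid=0
notgreen=~((h[:,:,0]>60)&(h[:,:,0]<95)&(h[:,:,1]>80))
rep('bed',v&notgreen&(Z>0.012)&(Z<0.035))
rep('post',v&(Z>0.105)&box(240,325,130,190))
rep('post.06',v&(Z>0.06)&box(240,325,130,190))
rep('handles',v&(Z>0.09)&box(240,325,190,260))
for a,b in((190,212),(212,260)):rep('bar',v&(Z>0.11)&box(240,325,a,b))
c=box(215,310,375,445)
rep('card',c&(Z>0.095)); rep('stand',c&(Z>0.02)&(Z<0.06))
for n,b in(('mug',(110,175,262,320)),('jar',(120,180,330,375)),('pbox',(135,190,130,250)),('lunch',(115,195,405,505)),('red',(280,320,265,300)),('black',(225,262,290,325)),('small',(340,415,160,250))):
    rep(n,box(*b)&(Z>0.03))
E
```

```text
lid z -0.00037293385794029367
bed 3131 mean [0.4956 0.2354 0.0254] rect [497.7 237. ] [ 90.3 195.2] 12.2 zmax 0.035
post 95 mean [0.49   0.2691 0.1157] rect [490.2 270.3] [15.8 16.2] 12.4 zmax 0.1202
post.06 162 mean [0.4901 0.267  0.1022] rect [490.2 270.2] [15.8 16.3] 12.1 zmax 0.1202
handles 490 mean [0.5119 0.1902 0.1158] rect [513.  186.8] [40.1 51.4] 12.3 zmax 0.1289
bar 183 mean [0.5089 0.2051 0.1223] rect [509.  205.4] [40.2 13.6] 10.9 zmax 0.1285
bar 156 mean [0.5171 0.1667 0.1241] rect [517.3 167.5] [40.1 11.7] 12.0 zmax 0.1289
card 198 mean [ 0.5282 -0.1782  0.1078] rect [ 529.7 -179. ] [  3.8 108.8] 78.2 zmax 0.1153
stand 2323 mean [ 0.5277 -0.1761  0.028 ] rect [ 529.2 -179. ] [ 75.  139.7] 78.2 zmax 0.0599
mug 1047 mean [0.76   0.0502 0.0684] rect [760.5  57.4] [ 79.2 105. ] 11.8 zmax 0.0948
jar 1244 mean [ 0.74   -0.0657  0.0886] rect [744.8 -66.4] [65.5 65.2] 26.5 zmax 0.1053
pbox 3617 mean [0.7279 0.2486 0.0384] rect [729.3 249.6] [209.2  70.5] 84.6 zmax 0.0451
lunch 5244 mean [ 0.7298 -0.2681  0.0578] rect [ 732.4 -270.2] [176.7 115.4] 82.8 zmax 0.0651
red 650 mean [0.4604 0.0659 0.0755] rect [461.1  65.8] [47.6 51.8] 83.8 zmax 0.0991
black 627 mean [0.5658 0.0198 0.0756] rect [564.8  19.5] [52.  47.7] 14.1 zmax 0.1009
small 499 mean [0.3098 0.2057 0.0422] rect [301.  225.3] [ 59.6 112. ] 24.3 zmax 0.0903
```

View pics/c1.png

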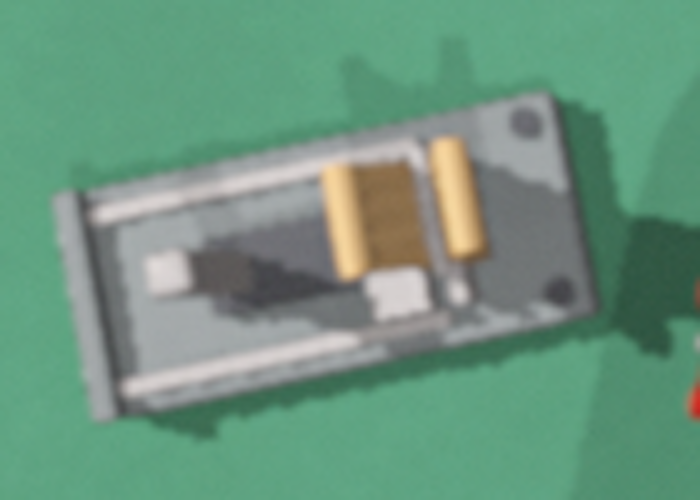

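The crop confirms it: natural-wood clip, plate (455,290) and pull (168,272) in the larger vise. Vise yaw is 12.2°, with the plate at about (0.509,0.186). The clip is at (0.513,0.187), the pull at (0.490,0.270) and the card middle at (0.529,-0.179) with yaw -11.8°. Next I'll go above the pull and turn by +86°.

>>> move_arm:
  moves:
    - [[0.07, 0.084, 0, 0, 0, 0.502, 87.6], [0.07, 0.084, 0, 0, 0, 0.502, 87.6], [0.07, 0.084, 0, 0, 0, 0.502, 87.6], [0.07, 0.084, 0, 0, 0, 0.502, 87.6], [0.07, 0.084, 0, 0, 0, 0.502, 87.6]]

```text
time: 0.52
tool_pos: [0.2919, -0.5213, 0.2511]
ee_rot: [0.827, -3.03, -0.001]
force: [1.0, -0.4, 0.2]
opening: 0.0873
gripper_force: 0.0
```

>>> move_arm:
  moves:
    - [[0.07, 0.084, 0, 0, 0, 0.502, 87.6], [0.07, 0.084, 0, 0, 0, 0.502, 87.6], [0.07, 0.084, 0, 0, 0, 0.502, 87.6], [0.07, 0.084, 0, 0, 0, 0.502, 87.6], [0.07, 0.084, 0, 0, 0, 0.502, 87.6]]

```text
time: 0.93
tool_pos: [0.397, -0.3952, 0.2514]
ee_rot: [1.201, -2.903, -0.001]
force: [1.0, -0.6, -0.1]
opening: 0.0878
gripper_force: 0.0
```

>>> move_arm:
  moves:
    - [[0.07, 0.084, 0, 0, 0, 0.502, 87.6], [0.07, 0.084, 0, 0, 0, 0.502, 87.6], [0.07, 0.084, 0, 0, 0, 0.502, 87.6], [0.07, 0.084, 0, 0, 0, 0.502, 87.6], [0.07, 0.084, 0, 0, 0, 0.502, 87.6]]

```text
time: 1.35
tool_pos: [0.502, -0.2692, 0.2514]
ee_rot: [1.555, -2.73, -0.0]
force: [1.8, -0.8, -0.4]
opening: 0.0876
gripper_force: 0.0
```

>>> move_arm:
  moves:
    - [[-0.0024, 0.12, 0, 0, 0, 0.502, 87.6], [-0.0024, 0.12, 0, 0, 0, 0.502, 87.6], [-0.0024, 0.12, 0, 0, 0, 0.502, 87.6], [-0.0024, 0.12, 0, 0, 0, 0.502, 87.6], [-0.0024, 0.12, 0, 0, 0, 0.502, 87.6]]

```text
time: 1.77
tool_pos: [0.4972, -0.0891, 0.2513]
ee_rot: [1.884, -2.514, -0.0]
force: [0.5, 1.3, 0.5]
opening: 0.0875
gripper_force: 0.0
```

>>> move_arm:
  moves:
    - [[-0.0024, 0.12, 0, 0, 0, 0.502, 87.6], [-0.0024, 0.12, 0, 0, 0, 0.502, 87.6], [-0.0024, 0.12, 0, 0, 0, 0.502, 87.6], [-0.0024, 0.12, 0, 0, 0, 0.502, 87.6], [-0.0024, 0.12, 0, 0, 0, 0.502, 87.6]]

```text
time: 2.18
tool_pos: [0.4935, 0.091, 0.2516]
ee_rot: [2.184, -2.258, -0.0]
force: [1.9, -0.7, 0.4]
opening: 0.0878
gripper_force: 0.0
```

>>> move_arm:
  moves:
    - [[-0.0024, 0.12, 0, 0, 0, 0.502, 87.6], [-0.0024, 0.12, 0, 0, 0, 0.502, 87.6], [-0.0024, 0.12, 0, 0, 0, 0.502, 87.6], [-0.0024, 0.12, 0, 0, 0, 0.502, 87.6], [-0.0024, 0.12, 0, 0, 0, 0.502, 87.6]]

```text
time: 2.6
tool_pos: [0.4899, 0.271, 0.2514]
ee_rot: [2.449, -1.967, -0.0]
force: [0.3, -0.0, 0.4]
opening: 0.0878
gripper_force: 0.0
```

```bash
cat >> h.py <<'E'
from scipy.spatial.transform import Rotation as Ro
def st():
    s=ctrl.sense();R=Ro.from_rotvec(s['ee_rot']).as_matrix()
    print('t',round(s['time'],2),'pos',np.round(s['tool_pos'],4),'yawY',np.degrees(np.arctan2(R[1,1],R[0,1])).round(2),'z',R[:,2].round(3),'open',round(s['opening'],4),'gf',round(s['gripper_force'],1),'F',np.round(s['force'],1),'q',np.round(s['q'],2))
E
python3 -c "
from h import *
st()"
```

```text
t 2.6 pos [0.4899 0.271  0.2514] yawY -167.52 z [-0. -0. -1.] open 0.0878 gf 0.0 F [ 0.3 -0.   0.4] q [ 0.85  0.17 -0.25 -0.   -1.16 -0.64]
```

>>> move_arm:
  moves:
    - [[0, 0, -0.07, 0, 0, 0, 87.6], [0, 0, -0.07, 0, 0, 0, 87.6], [0, 0, -0.07, 0, 0, 0, 87.6], [0, 0, -0.07, 0, 0, 0, 87.6], [0, 0, -0.07, 0, 0, 0, 87.6]]

```text
time: 3.02
tool_pos: [0.4902, 0.2692, 0.1453]
ee_rot: [2.447, -1.97, -0.0]
force: [0.1, -0.3, -0.8]
opening: 0.0878
gripper_force: 0.0
```

>>> move_arm:
  moves:
    - [[0, 0, -0.04, 0, 0, 0, 87.6], [0, 0, -0.04, 0, 0, 0, 87.6], [0, 0, -0.03, 0, 0, 0, 87.6], [0, 0, -0.03, 0, 0, 0, 87.6], [0, 0, 0, 0, 0, 0, 50]]

```text
time: 3.43
tool_pos: [0.4898, 0.2686, 0.1028]
ee_rot: [2.444, -1.969, -0.001]
force: [-0.3, 0.2, -0.0]
opening: 0.0847
gripper_force: 0.0
```

>>> move_arm:
  moves:
    - [[0, 0, 0, 0, 0, 0, 40], [0, 0, 0, 0, 0, 0, 30], [0, 0, 0, 0, 0, 0, 10], [0, 0, 0, 0, 0, 0, 10], [0, 0, 0, 0, 0, 0, 10]]

```text
time: 3.85
tool_pos: [0.4908, 0.2695, 0.1051]
ee_rot: [-2.446, 1.97, -0.0]
force: [0.1, -0.2, -0.6]
opening: 0.0529
gripper_force: 0.0
```

Fingers close slowly (about 80 mm/s); keep closing.

>>> move_arm:
  moves:
    - [[0, 0, 0, 0, 0, 0, 10], [0, 0, 0, 0, 0, 0, 10], [0, 0, 0, 0, 0, 0, 10], [0, 0, 0, 0, 0, 0, 10], [0, 0, 0, 0, 0, 0, 10]]

```text
time: 4.27
tool_pos: [0.4906, 0.2693, 0.1045]
ee_rot: [2.447, -1.97, -0.0]
force: [0.6, 0.3, -0.0]
opening: 0.0196
gripper_force: 0.0
```

>>> move_arm:
  moves:
    - [[0, 0, 0, 0, 0, 0, 10], [0, 0, 0, 0, 0, 0, 10], [0, 0, 0, 0, 0, 0, 10], [0, 0, 0, 0, 0, 0, 10], [0, 0, 0, 0, 0, 0, 10]]

```text
time: 4.68
tool_pos: [0.4903, 0.2691, 0.1045]
ee_rot: [2.446, -1.97, -0.0]
force: [-4.0, -0.7, 2.5]
opening: 0.016
gripper_force: 30.0
```

>>> move_arm:
  moves:
    - [[-0.0031, 0.0142, 0, 0, 0, 0, 10], [-0.0031, 0.0142, 0, 0, 0, 0, 10], [-0.0031, 0.0142, 0, 0, 0, 0, 10], [-0.0031, 0.0142, 0, 0, 0, 0, 10], [-0.0031, 0.0142, 0, 0, 0, 0, 10]]

```text
time: 5.1
tool_pos: [0.4856, 0.2906, 0.1045]
ee_rot: [2.446, -1.97, 0.0]
force: [-3.0, -4.2, 4.0]
opening: 0.0159
gripper_force: 30.0
```

>>> move_arm:
  moves:
    - [[-0.0031, 0.0142, 0, 0, 0, 0, 10], [-0.0031, 0.0142, 0, 0, 0, 0, 10], [-0.0031, 0.0142, 0, 0, 0, 0, 10], [-0.0031, 0.0142, 0, 0, 0, 0, 10], [-0.0031, 0.0142, 0, 0, 0, 0, 10]]

```text
time: 5.52
tool_pos: [0.481, 0.3119, 0.1045]
ee_rot: [2.446, -1.969, 0.001]
force: [7.3, -21.7, 0.8]
opening: 0.0158
gripper_force: 30.0
```

>>> move_arm:
  moves:
    - [[0, 0, 0, 0, 0, 0, 10], [0, 0, 0, 0, 0, 0, 40], [0, 0, 0, 0, 0, 0, 40], [0, 0, 0, 0, 0, 0, 40], [0, 0, 0, 0, 0, 0, 40]]

```text
time: 5.93
tool_pos: [0.4815, 0.3125, 0.1046]
ee_rot: [-2.447, 1.969, 0.0]
force: [-0.9, -0.2, -0.4]
opening: 0.0366
gripper_force: 0.0
```

>>> move_arm:
  moves:
    - [[0, 0, 0.03, 0, 0, 0, 60], [0, 0, 0.1, 0, 0, 0, 87.6], [0, 0, 0.13, 0, 0, 0, 87.6], [0, 0, 0.13, 0, 0, 0, 87.6], [0, 0, 0.11, 0, 0, 0, 87.6]]

```text
time: 6.35
tool_pos: [0.4816, 0.312, 0.2582]
ee_rot: [-2.445, 1.968, -0.001]
force: [-0.0, 1.3, -0.5]
opening: 0.0677
gripper_force: 0.0
```

>>> move_arm:
  moves:
    - [[0.0053, -0.021, 0, 0, 0, -0.787, 87.6], [0.0053, -0.021, 0, 0, 0, -0.787, 87.6], [0.0053, -0.021, 0, 0, 0, -0.787, 87.6], [0.0053, -0.021, 0, 0, 0, -0.787, 87.6], [0.0053, -0.021, 0, 0, 0, -0.787, 87.6]]

```text
time: 6.77
tool_pos: [0.4893, 0.2802, 0.2555]
ee_rot: [-2.009, 2.413, 0.0]
force: [-0.2, -0.6, -0.2]
opening: 0.0875
gripper_force: 0.0
```

>>> move_arm:
  moves:
    - [[0.0053, -0.021, 0, 0, 0, -0.787, 87.6], [0.0053, -0.021, 0, 0, 0, -0.787, 87.6], [0.0053, -0.021, 0, 0, 0, -0.787, 87.6], [0.0053, -0.021, 0, 0, 0, -0.787, 87.6], [0.0053, -0.021, 0, 0, 0, -0.787, 87.6]]

```text
time: 7.18
tool_pos: [0.4973, 0.2486, 0.2554]
ee_rot: [-1.499, 2.76, 0.0]
force: [0.2, -0.2, 0.3]
opening: 0.0876
gripper_force: 0.0
```

>>> move_arm:
  moves:
    - [[0.0053, -0.021, 0, 0, 0, -0.787, 87.6], [0.0053, -0.021, 0, 0, 0, -0.787, 87.6], [0.0053, -0.021, 0, 0, 0, -0.787, 87.6], [0.0053, -0.021, 0, 0, 0, -0.787, 87.6], [0.0053, -0.021, 0, 0, 0, -0.787, 87.6]]

```text
time: 7.6
tool_pos: [0.5053, 0.2172, 0.2554]
ee_rot: [-0.93, 3.0, 0.001]
force: [0.1, 0.3, 0.1]
opening: 0.0872
gripper_force: 0.0
```

>>> move_arm:
  moves:
    - [[0.0053, -0.021, 0, 0, 0, -0.787, 87.6], [0.0053, -0.021, 0, 0, 0, -0.787, 87.6], [0.0053, -0.021, 0, 0, 0, -0.787, 87.6], [0.0053, -0.021, 0, 0, 0, -0.787, 87.6], [0.0053, -0.021, 0, 0, 0, -0.787, 87.6]]

```text
time: 8.02
tool_pos: [0.5132, 0.1856, 0.2554]
ee_rot: [-0.326, 3.124, 0.001]
force: [-0.4, 0.4, 0.3]
opening: 0.0878
gripper_force: 0.0
```

```bash
python3 - <<'E'
from h import *
st()
p,d=snap('scene');cv2.imwrite('pics/s1.png',cv2.resize(p[100:300,280:480,::-1],None,fx=2.9,fy=2.9))
W0=np.load('scene0.npz')['W'];W=cloud('scene',d)
# wooden handle pixels: stats from scene cam, before/after
p0=np.load('scene0.npz')['p']
for q,w in((p0,W0),(p,W)):
    h=cv2.cvtColor(q,cv2.COLOR_RGB2HSV);m=(h[:,:,0]>8)&(h[:,:,0]<25)&(h[:,:,1]>90)
    m[:, :350]=0;m[:,410:]=0;m[:165]=0;m[240:]=0
    Q=w[m];Q=Q[Q[:,2]>.08];print(len(Q),np.nanmean(Q,0).round(4),np.nanmax(Q[:,2]).round(3))
E
```

```text
t 8.02 pos [0.5132 0.1856 0.2554] yawY 101.91 z [ 0.001  0.001 -1.   ] open 0.0878 gf 0.0 F [-0.4  0.4  0.3] q [ 0.71  0.14 -0.27  0.   -1.16 -2.07]
648 [0.5156 0.187  0.1093] 0.128
644 [0.5154 0.187  0.1093] 0.128
```

View pics/s1.png

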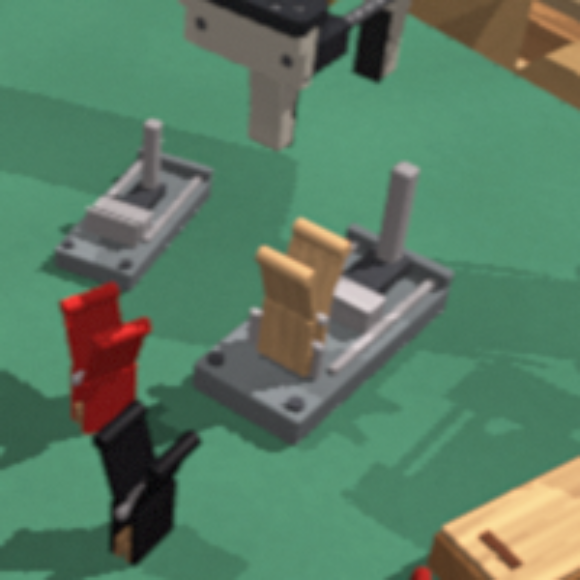

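Clip still stands on the plate (crop 300,290), and the vise jaw is fully open. Descending on the handles and squeezing.

>>> move_arm:
  moves:
    - [[0, 0.004, -0.06, 0, 0, 0, 87.6], [0, 0, -0.06, 0, 0, 0, 87.6], [0, 0, -0.06, 0, 0, 0, 87.6], [0, 0, -0.06, 0, 0, 0, 87.6], [0, 0, -0.06, 0, 0, 0, 87.6]]

```text
time: 8.48
tool_pos: [0.5132, 0.1874, 0.1645]
ee_rot: [-0.335, 3.123, 0.001]
force: [-0.3, 0.7, -0.5]
opening: 0.088
gripper_force: 0.0
```

>>> move_arm:
  moves:
    - [[0, 0, -0.035, 0, 0, 0, 80], [0, 0, -0.03, 0, 0, 0, 80], [0, 0, -0.03, 0, 0, 0, 80], [0, 0, -0.02, 0, 0, 0, 80], [0, 0, -0.02, 0, 0, 0, 65]]

```text
time: 8.9
tool_pos: [0.5134, 0.1873, 0.124]
ee_rot: [-0.333, 3.123, 0.0]
force: [-0.3, 0.0, 0.9]
opening: 0.0768
gripper_force: 0.0
```

>>> move_arm:
  moves:
    - [[0, 0, 0, 0, 0, 0, 60], [0, 0, 0, 0, 0, 0, 57], [0, 0, 0, 0, 0, 0, 57], [0, 0, 0, 0, 0, 0, 57], [0, 0, 0, 0, 0, 0, 57]]

```text
time: 9.32
tool_pos: [0.5133, 0.1872, 0.1246]
ee_rot: [-0.332, 3.123, 0.001]
force: [0.0, 0.1, 0.6]
opening: 0.0573
gripper_force: 0.0
```

```bash
python3 - <<'E'
from h import *
st()
p,d=snap('scene');cv2.imwrite('pics/s2.png',cv2.resize(p[100:280,300:480,::-1],None,fx=3.2,fy=3.2))
E
```

```text
t 9.32 pos [0.5133 0.1872 0.1246] yawY 102.14 z [ 0.001  0.001 -1.   ] open 0.0573 gf 0.0 F [0.  0.1 0.6] q [ 0.71  0.27 -0.44  0.   -0.86 -2.07]
```

View pics/s2.png

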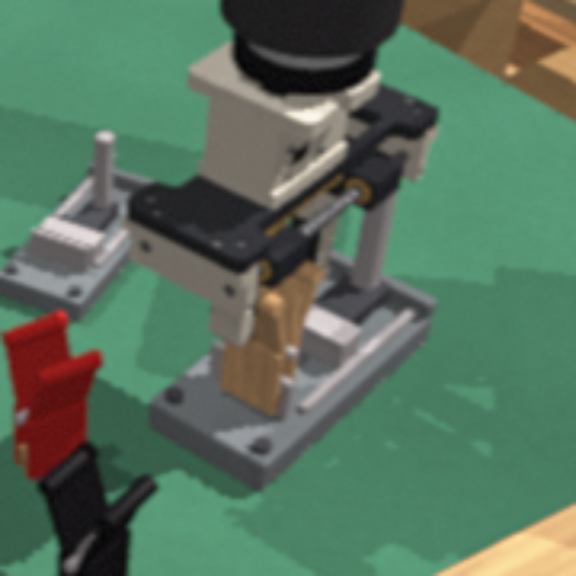

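The fingers straddle both handle bars (crop 235,310 and beyond 320,270) with the bars between the pads. Squeezing.

>>> move_arm:
  moves:
    - [[0, 0, 0, 0, 0, 0, 20], [0, 0, 0, 0, 0, 0, 20], [0, 0, 0, 0, 0, 0, 20], [0, 0, 0, 0, 0, 0, 20], [0, 0, 0, 0, 0, 0, 20]]

```text
time: 9.78
tool_pos: [0.513, 0.187, 0.1239]
ee_rot: [0.332, -3.124, 0.0]
force: [0.1, -0.7, -1.0]
opening: 0.0294
gripper_force: 10.2
```

>>> move_arm:
  moves:
    - [[0, 0, 0, 0, 0, 0, 20], [0, 0, 0, 0, 0, 0, 20], [0, 0, 0, 0, 0, 0, 20], [0, 0, 0, 0, 0, 0, 20], [0, 0, 0, 0, 0, 0, 20]]

```text
time: 10.2
tool_pos: [0.5131, 0.1871, 0.124]
ee_rot: [0.332, -3.124, -0.0]
force: [-1.0, -0.2, -1.5]
opening: 0.0259
gripper_force: 30.0
```

>>> move_arm:
  moves:
    - [[0, 0, 0.01, 0, 0, 0, 20], [0, 0, 0.02, 0, 0, 0, 20], [0, 0, 0.02, 0, 0, 0, 20], [0, 0, 0.02, 0, 0, 0, 20], [0, 0, 0.02, 0, 0, 0, 20]]

```text
time: 10.62
tool_pos: [0.5132, 0.1872, 0.152]
ee_rot: [-0.332, 3.123, 0.001]
force: [0.8, -0.2, -1.7]
opening: 0.0254
gripper_force: 30.0
```

```bash
python3 - <<'E'
from h import *
st()
p,d=snap('scene');cv2.imwrite('pics/s3.png',cv2.resize(p[100:280,300:480,::-1],None,fx=3.2,fy=3.2))
E
```

```text
t 10.62 pos [0.5132 0.1872 0.152 ] yawY 102.14 z [ 0.001  0.    -1.   ] open 0.0254 gf 30.0 F [ 0.8 -0.2 -1.7] q [ 0.71  0.24 -0.41  0.   -0.93 -2.07]
```

View pics/s3.png

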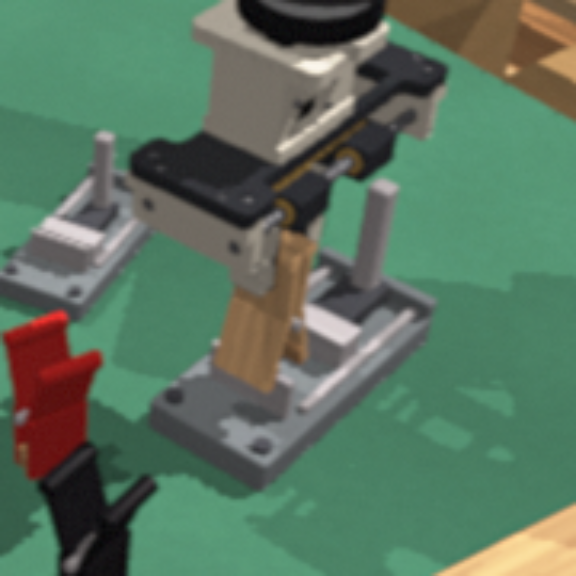

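The clip is held wide open and rising off the plate (crop 270,310). Lift on, then carry it over the card.

>>> move_arm:
  moves:
    - [[0, 0, 0.04, 0, 0, 0, 20], [0, 0, 0.08, 0, 0, 0, 20], [0, 0, 0.1, 0, 0, 0, 20], [0, 0, 0.1, 0, 0, 0, 20], [0, 0, 0.06, 0, 0, 0, 20]]

```text
time: 11.08
tool_pos: [0.5139, 0.1873, 0.2688]
ee_rot: [-0.332, 3.12, 0.002]
force: [0.5, 0.6, -0.9]
opening: 0.0257
gripper_force: 30.0
```

>>> move_arm:
  moves:
    - [[0, 0, 0, 0, 0, 0, 20], [0, -0.02, 0, 0, 0, -0.1, 20], [0.004, -0.05, 0, 0, 0, -0.2, 20], [0.004, -0.08, 0, 0, 0, -0.28, 20], [0.004, -0.08, 0, 0, 0, -0.3, 20]]

```text
time: 11.5
tool_pos: [0.5158, 0.1166, 0.2636]
ee_rot: [0.192, -3.133, 0.002]
force: [0.7, 0.0, -1.2]
opening: 0.026
gripper_force: 30.0
```

>>> move_arm:
  moves:
    - [[0.004, -0.09, 0, 0, 0, -0.3, 20], [0.004, -0.09, 0, 0, 0, -0.3, 20], [0.004, -0.09, 0, 0, 0, -0.3, 20], [0.004, -0.09, 0, 0, 0, -0.3, 20], [0.004, -0.09, 0, 0, 0, -0.3, 20]]

```text
time: 11.92
tool_pos: [0.5215, -0.0193, 0.2637]
ee_rot: [-0.045, -3.139, 0.001]
force: [0.6, 1.0, -0.8]
opening: 0.0259
gripper_force: 30.0
```

>>> move_arm:
  moves:
    - [[0.004, -0.09, 0, 0, 0, -0.3, 20], [0.004, -0.09, 0, 0, 0, -0.3, 20], [0.004, -0.09, 0, 0, 0, -0.3, 20], [0.004, -0.09, 0, 0, 0, -0.3, 20], [0.004, -0.09, 0, 0, 0, -0.3, 20]]

```text
time: 12.33
tool_pos: [0.5272, -0.1541, 0.2637]
ee_rot: [-0.281, -3.126, 0.0]
force: [0.2, -0.6, -0.4]
opening: 0.0257
gripper_force: 30.0
```

>>> move_arm:
  moves:
    - [[0, -0.06, 0, 0, 0, -0.2, 20], [0, -0.03, 0, 0, 0, -0.1, 20], [0, 0, 0, 0, 0, 0, 20], [0, 0, 0, 0, 0, 0, 20], [0, 0, 0, 0, 0, 0, 20]]

```text
time: 12.75
tool_pos: [0.5282, -0.1786, 0.2645]
ee_rot: [-0.323, -3.124, -0.0]
force: [0.5, 0.8, -0.2]
opening: 0.0259
gripper_force: 30.0
```

```bash
python3 - <<'E'
from h import *
st()
for n in('scene','top'):
    p,d=snap(n,n+'4.png');np.savez(n+'4.npz',p=p,d=d,W=cloud(n,d))
cv2.imwrite('pics/s4.png',cv2.resize(cv2.imread('pics/scene4.png')[180:380,130:330],None,fx=2.9,fy=2.9))
E
```

```text
t 12.75 pos [ 0.5282 -0.1786  0.2645] yawY 78.19 z [-0.001  0.    -1.   ] open 0.0259 gf 30.0 F [ 0.5  0.8 -0.2] q [ 0.02  0.16 -0.23 -0.   -1.18 -1.8 ]
```

View pics/s4.png

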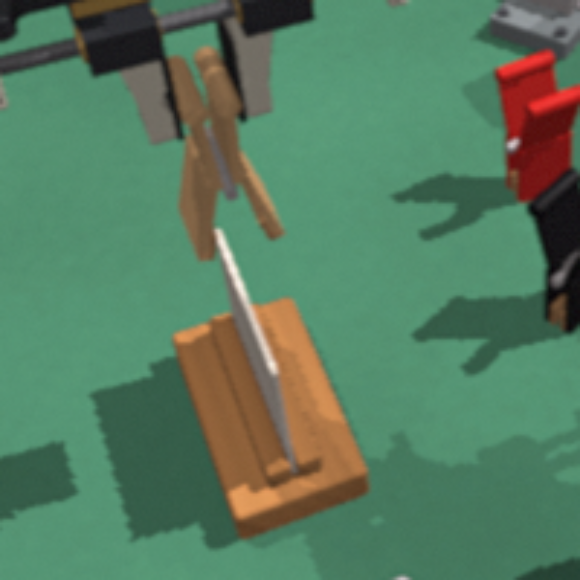

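The clip hangs wide open above the card (crop: tips at (205,255) and (275,232), card edge from (220,232) to (275,370)). I'll measure it in the card's frame.

```bash
python3 - <<'E'
from h import *
z=np.load('scene4.npz');p,W=z['p'],z['W'];h=cv2.cvtColor(p,cv2.COLOR_RGB2HSV)
a=np.radians(-11.8);ex=np.array([np.cos(a),np.sin(a)]);ey=np.array([-np.sin(a),np.cos(a)]);c=np.array([.5295,-.179])
L=np.dstack([(W[:,:,:2]-c)@ex,(W[:,:,:2]-c)@ey,W[:,:,2]])*1000
near=(abs(L[:,:,0])<80)&(abs(L[:,:,1])<60)
wood=near&(h[:,:,0]>5)&(h[:,:,0]<25)&(h[:,:,1]>80)&(L[:,:,2]>115)
n,lab,s,_=cv2.connectedComponentsWithStats(wood.astype(np.uint8));k=1+np.argmax(s[1:,4]);Q=L[lab==k]
print(len(Q),s[k],'min',Q.min(0).round(1),'max',Q.max(0).round(1))
for z0 in range(140,245,8):
    q=Q[(Q[:,2]>=z0)&(Q[:,2]<z0+8)]
    if len(q): print(z0,len(q),'x',np.percentile(q[:,0],[2,98]).round(1),'y',np.percentile(q[:,1],[2,50,98]).round(1))
card=near&(h[:,:,1]<60)&(L[:,:,2]>60)&(L[:,:,2]<118)&(abs(L[:,:,1])<10)
q=L[card];print('card',len(q),np.percentile(q,[2,50,98],axis=0).round(1))
t=np.load('top0.npz');W0=t['W'];m=(W0[:,:,2]>.095);m[:215]=0;m[310:]=0;m[:,:375]=0;m[:,445:]=0
q=(W0[m][:,:2]-c);print('card top',np.percentile(q@ex,[2,50,98])*1000,np.percentile(q@ey,[2,50,98])*1000)
E
```

```text
1154 [ 187  196   41   74 1154] min [-22.  -20.2 168.1] max [ 19.3  22.2 285.6]
164 19 x [-16.1  18.3] y [-19.  -13.2  22.2]
172 81 x [-17.4  18.6] y [-20.2 -15.2  21.5]
180 95 x [-15.8  18.3] y [-18.6 -14.7  19.3]
188 76 x [-18.8  18.2] y [-16.3 -14.2  16.7]
196 77 x [-15.7  17.9] y [-14.4 -12.2  14.7]
204 80 x [-18.3  18.3] y [-12.1 -10.2  11.9]
212 84 x [-19.4  18.3] y [-10.1  -7.6   9.3]
220 60 x [-15.5  18.1] y [-8.4  2.9  7.5]
228 57 x [-15.   18.6] y [-8.8  3.2  7.5]
236 56 x [-12.   18.3] y [-9.3  3.6  8.1]
244 46 x [ 5.9 19.1] y [-10.5   3.9  15.1]
card 339 [[-50.3  -2.2  61.3]
 [  8.8  -1.9  97.9]
 [ 53.2   0.7 113.2]]
card top [-52.22957101  -1.77048357  51.45700158] [-1.56340778  0.99936615  1.79338019]
```

The clip is centred and upright over the card, with outer jaw faces at -20 and +22 mm and tips at z=168 mm. Lowering 74 mm puts the tips about 18 mm below the edge.

>>> move_arm:
  moves:
    - [[0, -0.002, -0.03, 0, 0, 0, 20], [0, 0, -0.03, 0, 0, 0, 20], [0, 0, -0.03, 0, 0, 0, 20], [0, 0, -0.03, 0, 0, 0, 20], [0, 0, -0.03, 0, 0, 0, 20]]

```text
time: 13.27
tool_pos: [0.5284, -0.1793, 0.2187]
ee_rot: [-0.323, -3.124, -0.0]
force: [0.1, 0.0, -0.6]
opening: 0.0256
gripper_force: 30.0
```

>>> move_arm:
  moves:
    - [[0, 0, -0.03, 0, 0, 0, 20], [0, 0, -0.02, 0, 0, 0, 20], [0, 0, -0.02, 0, 0, 0, 20], [0, 0, -0.017, 0, 0, 0, 20], [0, 0, -0.01, 0, 0, 0, 20]]

```text
time: 13.68
tool_pos: [0.5286, -0.1795, 0.1903]
ee_rot: [-0.323, -3.124, -0.0]
force: [0.0, 1.2, -1.2]
opening: 0.0256
gripper_force: 30.0
```

>>> move_arm:
  moves:
    - [[0, 0, 0, 0, 0, 0, 20], [0, 0, 0, 0, 0, 0, 20], [0, 0, 0, 0, 0, 0, 20], [0, 0, 0, 0, 0, 0, 20], [0, 0, 0, 0, 0, 0, 20]]

```text
time: 14.1
tool_pos: [0.5289, -0.1796, 0.1914]
ee_rot: [0.323, 3.124, 0.0]
force: [-0.5, -0.6, -0.8]
opening: 0.0259
gripper_force: 30.0
```

```bash
python3 - <<'E'
from h import *
st()
p,d=snap('scene');cv2.imwrite('pics/s5.png',cv2.resize(p[180:380,130:330,::-1],None,fx=2.9,fy=2.9))
W=cloud('scene',d);h=cv2.cvtColor(p,cv2.COLOR_RGB2HSV)
a=np.radians(-11.8);ex=np.array([np.cos(a),np.sin(a)]);ey=np.array([-np.sin(a),np.cos(a)]);c=np.array([.5295,-.179])
L=np.dstack([(W[:,:,:2]-c)@ex,(W[:,:,:2]-c)@ey,W[:,:,2]])*1000
m=(abs(L[:,:,0])<30)&(abs(L[:,:,1])<40)&(h[:,:,0]>5)&(h[:,:,0]<25)&(h[:,:,1]>80)&(L[:,:,2]>60)
Q=L[m];print(Q.min(0).round(1))
for z0 in (90,98,106,114): q=Q[(Q[:,2]>=z0)&(Q[:,2]<z0+8)];print(z0,np.percentile(q,[2,50,98],axis=0).round(1)[:,:2].tolist())
E
```

```text
t 14.1 pos [ 0.5289 -0.1796  0.1914] yawY 78.18 z [ 0.001 -0.    -1.   ] open 0.0259 gf 30.0 F [-0.5 -0.6 -0.8] q [ 0.02  0.22 -0.33  0.   -1.02 -1.8 ]
[-22.7 -40.   86.7]
90 [[-22.1, -21.9], [16.2, -15.4], [18.4, 21.9]]
98 [[-15.7, -21.1], [16.4, -15.4], [19.1, 20.7]]
106 [[-17.8, -19.1], [12.7, -12.8], [18.7, 18.4]]
114 [[-16.5, -17.2], [6.4, -14.9], [18.8, 16.4]]
```

View pics/s5.png

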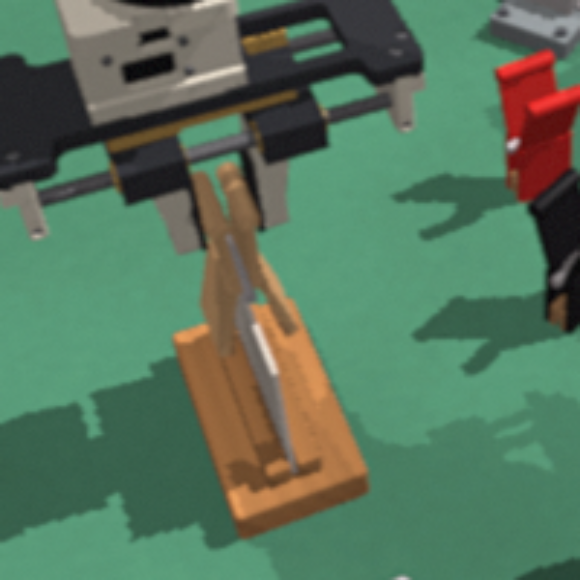

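The jaws straddle the card symmetrically: outer faces are at ±22 mm, the tips (crop 225,350 and 290,330) are well below the edge, and there is no force. Handing in.

```bash
python3 -c "
from h import *
print(ctrl.job_done())"
```

```text
the job is handed in; nothing more can be done
None
```

I slid the vise fully open and lifted the clip out. I handed the job in with the clip held upright and wide open over the middle of the card's edge, jaw tips about 18 mm down each side, no sign of contact with the card, and nothing else visibly moved; no verdict was returned.

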